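Coffee dose: glass in the grinder drawer, drawer shut, burst dial held

ROBOT

A 6-joint arm with a two-finger parallel gripper is mounted at the origin on the work surface; the furniture and walls round the work are solid. World frame = base frame: x ahead of the robot, y to its left, z up, the work surface at z = 0. Lengths are in m, angles in rad, forces in N, time in s.
With the tool pointing down it reaches from about 0.35 to 0.85 m from the base axis. Payload 8.1 kg.
Tool frame: the origin (TCP) lies at the very end of the fingers, on their centre line; the grasp point (between the pads) lies 19 mm behind it; z points along the fingers, y is the line along which they close (so a half turn about z gives the same grasp; the last joint's range is limited). The gripper opens to 93 mm and grips with 3 to 60 N. Pads are 15 mm wide; open, the fingers measure 128 mm over their backs; the gripper's body (75 mm by 188 mm) begins 65 mm behind the grasp point.
Start: joints at [1.163, 0.13, 1.488, -0, 1.523, -0.085], TCP at [0.19, 0.569, 0.19] pointing down, gripper open.
Joint ranges: [-2.96, 2.96], [-0.89, 2.26], [0.02, 2.5], [-1.34, 4.48], [0, 2.73], [-2.66, 2.66]. Speed limits (rad/s): [2.39, 2.39, 2.79, 3.14, 3.14, 3.14].

INTERFACE

Orientations are given as a rotation vector (axis times angle).
In Python, from plant import read_state, eyes, workorder gives the robot as it stands. The module is installed in compiled form; this text tells all that it offers.
- The arm moves only by the tool play_rows, never from a script. Its argument "targets" is one flat list of numbers, 4 for each row, row after row: the shift along the tool's x, y, z in cm, then the turn about the tool's z in degrees. In form: [dx, dy, dz, roll, dx, dy, dz, roll, ...]. A call has 1 to 8 rows; each row is the pose to reach, as a shift and turn from the pose commanded when the call began, along the tool's axes at that moment; what a row does not reach only later rows make up. A row lasts 1/12 s, in which the tool goes at most 41.7 mm and 7.16 degrees, less where a joint would pass 70% of its speed; a pose out of reach is approached as far as the arm can. A call with a gripper value outside its range is refused whole. "grip" is the finger opening in cm, from 0 to 9.3, set as the call begins (left out, the last holds). The fingers move at their own pace and stop on an object; "grip_force" is the grip in N (left out, the last holds). Time passes only in rows, so rows that repeat a pose let the fingers close. It gives the time, the measured TCP pose, the force, the opening and the grip force at its end, in the units of the state.
- read_state(): the state, without advancing time (a new reading comes with each control period).
- eyes.read_camera(name): name is "scene" or "top" or "wrist"; returns a dict with "image" (480x640x3 uint8, red, green, blue), "vfov" (degrees; the focal length in pixels is half the picture's height over the tangent of half this angle, whatever the lens; pixels are square), "cx", "cy" (the principal point, pixels), "k1" (the pictures are not rectified: a ray, as slopes to the right and down, at radius r is drawn at 1 + k1 r^2 times it, then the intrinsics apply), "cam_to_world" (4x4, takes a point from camera to world coordinates); the wrist camera has in their place "T_tool_cam" (4x4, takes a point from camera to tool coordinates, whose origin is the TCP and whose axes are the flange's). Camera axes: x right, y up, looking along -z (the intrinsics and any distortion apply to the point x, -y, -z); pixel columns grow to the right and rows downward; lengths in m; the calibration is good to about 2 mm. A picture is of the moment at which its call begins: read the wrist's pose just before it. There is no depth.
- workorder.close_job(): hands the job in; it is judged then, once.
The state is a dict: "t": time; "q": joint angles; "dq": joint speeds; "joint_torque": joint torques, N m; "tool_pos": TCP position; "orientation": TCP orientation; "force": force on the tool from outside, world axes, zero at the start; "wrist_torque": the same for the moment, N m; "opening": finger opening in m; "gripper_force": force on a finger pad.
Only numpy, scipy, OpenCV 4.12 (cv2) and the standard library are available. Lean on these libraries where they do the work, as an engineer would, in place of code of your own. Each camera call takes 0.05 s, during which the arm holds its last target. There are 200 camera calls.

TASK

Stand the small empty glass upright inside the locating ring in the coffee grinder's open drawer, slide the drawer fully shut, and only then turn the dial on the grinder clockwise past its two click settings to the sprung third setting. The dial springs back if let go, so finish while still holding it at the third setting; leave the shakers and the stoneware bowl where they are.

Things in the scene. Friction and masses are not known exactly. Their poses are not given: they have to be found in the camera images.
- glass: small clear drinking glass, open at the top, 63 mm tall, loose, about 0.1 kg; outer diameter 46 mm at the foot, 55 mm at the rim, about 52 mm at a height of 45 mm. Origin at the centre of its underside, z up. Starts upright on the worktop, right of the grinder's front
- cup_seat (a point): where the glass belongs: centre of the locating ring (7 mm tall, 56 mm opening) on the drawer's inner floor, 16.5 mm above the worktop; moves with the drawer. x points into the grinder (the way the drawer shuts), y left, z up. From here: side walls 49 mm to +y and -y, tops 23 mm up; drawer front 70 mm to -x, top 78 mm up; with the drawer open by q the case starts at x = q - 70 mm
- drawer_pull (a point): middle of the front face of the drawer's pull, a steel bar 70 mm wide, 12 mm tall, standing 23 mm out from the drawer front, 72.5 mm above the worktop. Axes as cup_seat: push it along +x to shut the drawer. In the drawer's frame it lies 105 mm to -x of cup_seat
- cup_drawer (a joint): how far the drawer is open, m: 0 fully shut (firm stop), starts at 0.105 to 0.12. It slides with about 1.5 N of friction and stays where it is left
- dial (a joint): angle of the dial, rad, growing clockwise seen from above: 0 off, about 0.44 and 0.83 the two click settings (it stays at either), 1.12 to the end stop at 1.30 the third, sprung setting (three dots), from which it springs back to the second if let go. Turning takes up to about 0.08 N m at the clicks, 0.05 N m to hold the third
- dial_grip (a point): on the dial's upright axis at the height to grip, 130.5 mm above the worktop; turns with the dial, clockwise (about -z). The dial's grip is a bar 50 mm long (along x of this point), 15 mm wide (along y), its top 11.5 mm above this point; below it, 13.5 mm under this point, is the top of a round skirt 54 mm across. A white line marks the bar's +x end
- grinder: coffee grinder, grey case 220 mm deep (x) and 250 mm wide (y) with a flat steel deck 106 mm above the worktop, fixed. Origin at its underside, 125 mm behind its front; -x its front, y its left, z up. Drawer in the front's left half; dial on the deck at the front right (x -70, y -66 mm); dark round hopper (diameter 112 mm, top 247 mm above the worktop) at the rear left (x +42, y +66 mm)
- salt_shaker: glass salt shaker with light contents, diameter 44 mm, 90 mm tall, origin at the centre of its underside; leave it alone
- pepper_shaker: glass pepper shaker with dark contents, diameter 44 mm, 90 mm tall, origin at the centre of its underside; leave it alone
- dip_bowl: grey stoneware bowl, diameter 105 mm, 58 mm tall, origin at the centre of its underside; leave it alone

How it is judged:
By the outcome, as a careful person would: the job done as asked, in the order asked, and still so for the second after the job is handed in, while the arm keeps its last pose, push and grip.
It also fails if it takes over 72 s, if anything falls off the work surface, if the arm or the gripper's body presses on something with over 40 N, if the wrist force passes 120 N, or if a joint passes its speed limit or range.

## Working session

There is one attempt and no reset: what is moved stays moved. The work goes in short steps, Python scripts to look and compute and a tool call to move; the robot and the scene stay as the last step left them, time stands still between calls to the robot, and variables do not carry over. Pictures are saved under pics/ and viewed, at most 10 in all, crops included, and the job is handed in when it is done.

Besides the shell and the picture viewer there is one more tool, called after ">>>" by a JSON object that holds its "name" and its "arguments". play_rows: Moves the arm, as the interface text tells. Its arguments: {"type":"object","properties":{"targets":{"type":"array"},"grip":{"type":"number"},"grip_force":{"type":"number"}},"required":["targets"]}

```bash
mkdir -p pics; cat > h.py <<'E'
import numpy as np, cv2
from scipy.spatial.transform import Rotation as R
from plant import read_state, eyes, workorder
def cam(name):
    s=read_state(); c=eyes.read_camera(name)
    if 'cam_to_world' in c: T=np.array(c['cam_to_world'])
    else:
        W=np.eye(4); W[:3,:3]=R.from_rotvec(s['orientation']).as_matrix(); W[:3,3]=s['tool_pos']
        T=W@np.array(c['T_tool_cam'])
    c['T']=T; c['f']=240/np.tan(np.radians(c['vfov'])/2); return c
def K(c): return np.array([[c['f'],0,c['cx']],[0,c['f'],c['cy']],[0,0,1.]]), np.array([c['k1'],0,0,0,0.])
def ray(c,u,v):
    k,d=K(c); p=cv2.undistortPoints(np.array([[[u,v]]],float),k,d)[0,0]
    return c['T'][:3,3], c['T'][:3,:3]@np.array([p[0],-p[1],-1])
def onz(c,u,v,z):
    o,d=ray(c,u,v); return o+d*(z-o[2])/d[2]
def proj(c,P):
    q=np.linalg.inv(c['T'])@np.append(P,1); k,d=K(c)
    return cv2.projectPoints(np.array([[q[0],-q[1],-q[2]]]),np.zeros(3),np.zeros(3),k,d)[0][0,0]
def save(c,n): cv2.imwrite('pics/'+n,c['image'][:,:,::-1])
E
python3 - <<'E'
from h import *
import pickle
np.set_printoptions(precision=3,suppress=True)
for n in('scene','top','wrist'):
    c=cam(n); save(c,n+'0.png'); pickle.dump(c,open(n+'0.pkl','wb')); print(n,c['f'],c['k1'],c['cx'],c['cy']); print(c['T'])
s=read_state();print(s['t'],s['orientation'],s['opening'],s['force'])
E
```

```text
scene 620.175130225704 -0.13886751068791525 309.4571455796244 249.92085826639075
[[ 0.591  0.373 -0.715 -0.622]
 [-0.807  0.247 -0.537 -0.862]
 [-0.024  0.894  0.447  0.877]
 [ 0.     0.     0.     1.   ]]
top 513.4433184918248 0.010837989393603763 322.9155817905147 244.59177179788313
[[-0.004  0.98  -0.198  0.282]
 [-1.    -0.003  0.007  0.043]
 [ 0.006  0.198  0.98   1.637]
 [ 0.     0.     0.     1.   ]]
wrist 334.5649918628332 -0.056247433387303036 314.85477531601487 242.4211786649457
[[ 0.319 -0.914 -0.251  0.121]
 [ 0.948  0.307  0.085  0.592]
 [-0.001 -0.265  0.964  0.384]
 [ 0.     0.     0.     1.   ]]
0.15 [-0.505 -3.1    0.002] 0.09299762495514789 [ 0.263 -0.106 -0.883]
```

View pics/top0.png

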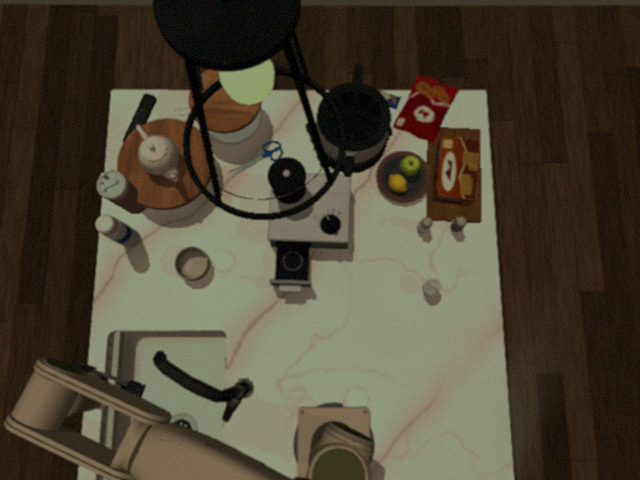

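View pics/scene0.png

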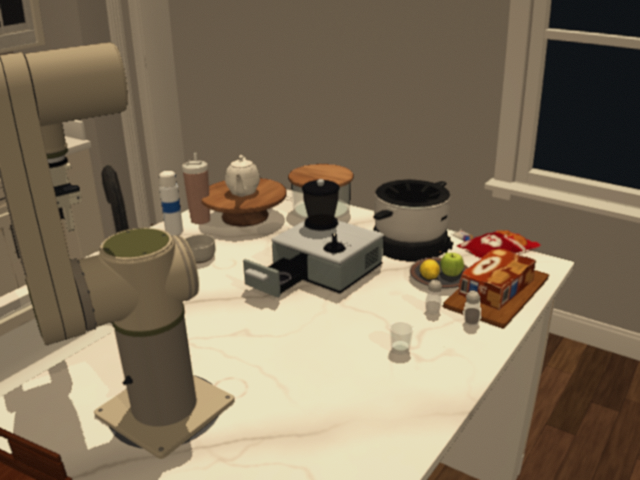

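The top view shows the glass at about (431,290), the drawer ring at (292,262), the pull at (289,288), the dial at (330,224), and the hopper knob at (287,173). The scene view shows the glass at (401,337) and the dial at (335,243). I'll measure next.

```bash
python3 - <<'E'
from h import *
import pickle
np.set_printoptions(precision=4,suppress=True)
t=pickle.load(open('top0.pkl','rb'));s=pickle.load(open('scene0.pkl','rb'))
for n,c,u,v,z in [('glass top',t,431,290,.03),('glass scene',s,401,338,.03),('glass foot scene',s,400,349,0.0),('ring',t,292,262,.02),('pullL',t,278,289,.0725),('pullR',t,301,289,.0725),
 ('dial',t,330,224,.142),('dial s',s,335,243,.13),('case FL',t,268,240,.106),('case FR',t,348,243,.106),('case BR',t,350,178,.106),('salt',t,425,226,.06),('pep',t,458,225,.06),('bowl',t,193,264,.05),('hopper',t,287,180,.247)]:
    print(n,onz(c,u,v,z))
im=cv2.resize(t['image'][150:310,250:470][:,:,::-1],None,fx=3.6,fy=3.6,interpolation=cv2.INTER_CUBIC)
cv2.imwrite('pics/topc.png',cv2.convertScaleAbs(im,alpha=1.5))
E
```

```text
glass top [ 0.4605 -0.3073  0.03  ]
glass scene [ 0.4754 -0.3026  0.03  ]
glass foot scene [ 0.4724 -0.3031 -0.    ]
ring [0.5525 0.1301 0.02  ]
pullL [0.4604 0.1693 0.0725]
pullR [0.4601 0.0991 0.0725]
dial [0.6471 0.0107 0.142 ]
dial s [0.6457 0.0017 0.13  ]
case FL [0.6062 0.199  0.106 ]
case FR [ 0.5962 -0.0445  0.106 ]
case BR [ 0.8035 -0.0536  0.106 ]
salt [ 0.6598 -0.2911  0.06  ]
pep [ 0.6628 -0.3956  0.06  ]
bowl [0.5422 0.4373 0.05  ]
hopper [0.7499 0.1338 0.247 ]
```

View pics/topc.png

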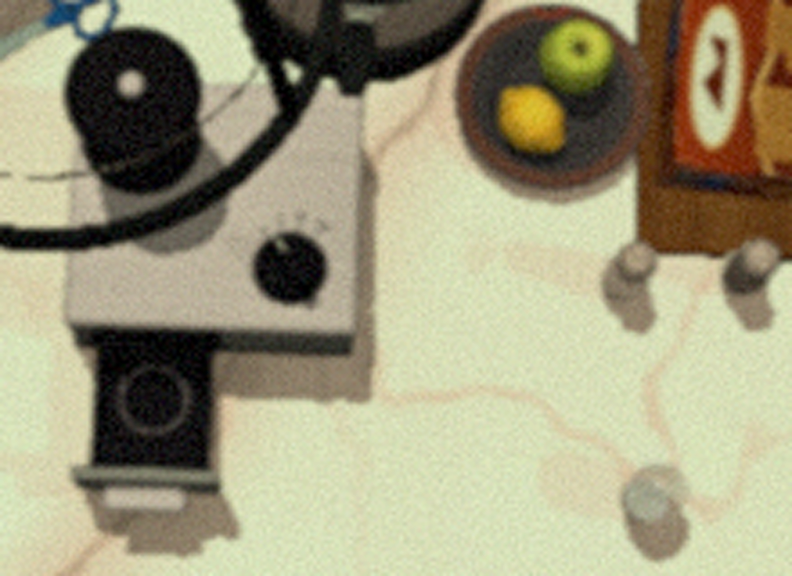

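View pics/wrist0.png

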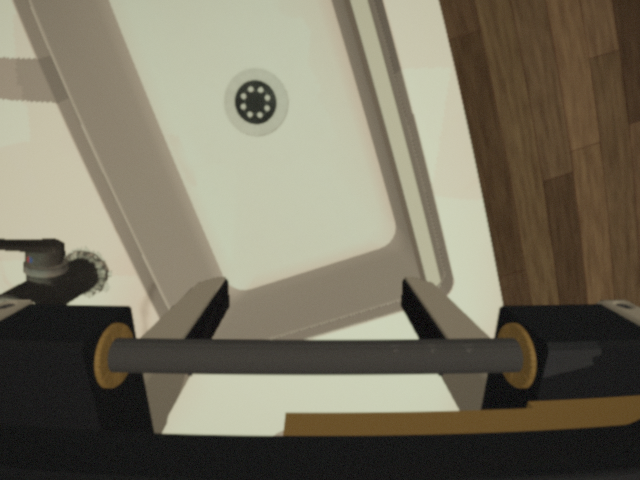

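```bash
python3 - <<'E'
from h import *
import pickle
np.set_printoptions(precision=3,suppress=True)
t=pickle.load(open('top0.pkl','rb'));w=pickle.load(open('wrist0.pkl','rb'))
print('tcp in top',proj(t,[.19,.569,.19]),'body',proj(t,[.19,.569,.28]),proj(t,[.16,.48,.28]),proj(t,[.22,.66,.28]))
print('faucet',onz(w,75,265,0),onz(t,245,385,0),onz(t,160,355,.3), onz(t,160,355,.15))
print('spout in wrist',proj(w,onz(t,160,355,.3)), proj(w,onz(t,160,355,.2)))
E
```

```text
tcp in top [125.712 384.082] body [112.58  386.508] [147.01  398.552] [ 77.585 374.573]
faucet [0.153 0.263 0.   ] [0.173 0.273 0.   ] [0.268 0.448 0.3  ] [0.266 0.493 0.15 ]
spout in wrist [108.842 600.272] [225.006 417.107]
```

```bash
python3 - <<'E'
from h import *
import pickle
np.set_printoptions(precision=3,suppress=True)
t=pickle.load(open('top0.pkl','rb'));s=pickle.load(open('scene0.pkl','rb'));w=pickle.load(open('wrist0.pkl','rb'))
for z in(0.,.15,.2,.25,.3,.35,.4):
  print(z,'tip',onz(t,160,355,z),proj(s,onz(t,160,355,z)),proj(w,onz(t,160,355,z)),'mid',onz(t,205,383,z),proj(s,onz(t,205,383,z)),proj(w,onz(t,205,383,z)))
for z in(0,.15): print('pan',proj(s,onz(t,142,115,z)),proj(s,onz(t,155,95,z)),proj(s,onz(t,125,140,z)))
im=cv2.convertScaleAbs(s['image'][100:360,0:260][:,:,::-1],alpha=2.5)
im2=cv2.convertScaleAbs(t['image'][310:480,80:280][:,:,::-1],alpha=2.5)
a=cv2.resize(im,(400,400));b=cv2.resize(im2,(400,340))
b=cv2.copyMakeBorder(b,0,60,0,0,cv2.BORDER_CONSTANT)
cv2.imwrite('pics/f.png',np.hstack([a,b]))
E
```

```text
0.0 tip [0.264 0.539 0.   ] [108.66  286.592] [311.304 279.601] mid [0.18  0.396 0.   ] [116.075 314.607] [177.209 252.294]
0.15 tip [0.266 0.493 0.15 ] [110.09  243.886] [257.179 365.949] mid [0.189 0.363 0.15 ] [117.112 267.218] [ 75.113 328.851]
0.2 tip [0.267 0.478 0.2  ] [110.669 228.608] [225.006 417.107] mid [0.192 0.352 0.2  ] [117.561 250.318] [ 17.448 373.064]
0.25 tip [0.267 0.463 0.25 ] [111.306 212.775] [178.305 491.092] mid [0.195 0.342 0.25 ] [118.069 232.837] [-59.303 433.686]
0.3 tip [0.268 0.448 0.3  ] [112.006 196.365] [108.842 600.272] mid [0.198 0.331 0.3  ] [118.641 214.756] [-142.275  506.234]
0.35 tip [0.268 0.433 0.35 ] [112.775 179.356] [ 36.642 708.7  ] mid [0.202 0.32  0.35 ] [119.282 196.058] [ 42.416 416.171]
0.4 tip [0.269 0.417 0.4  ] [113.62  161.727] [ 1560.585 -1787.65 ] mid [0.205 0.309 0.4  ] [119.998 176.726] [12520.155 -8224.861]
pan [258.437 193.679] [278.291 189.879] [232.941 198.369]
pan [254.819 164.511] [274.055 161.19 ] [230.142 168.624]
```

View pics/f.png

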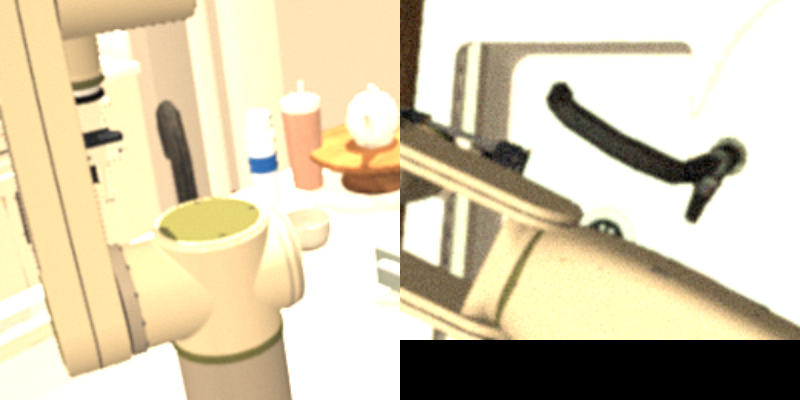

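The crop shows a tall faucet. The arch tops out around scene (110,165), z about 0.39, and its tip in the top view is (160,355). I'll move the arm outward first, then sweep around beyond it.

>>> {"name": "play_rows", "arguments": {"targets": [-17,9,-7,0,-17,9,-7,0,-17,9,-7,0,-17,9,-7,0,-17,9,-7,0,-17,9,-7,0,-35,-6,-7,-8,-35,-6,-7,-8]}}

```text
t: 0.82
tool_pos: [0.4234, 0.5298, 0.2579]
orientation: [-0.272, -3.128, 0.002]
force: [1.0, -0.5, 0.4]
opening: 0.0929
gripper_force: 0.0
```

>>> {"name": "play_rows", "arguments": {"targets": [-8,-4,0,-4,-11.5,-39.5,0,-8,-11.5,-39.5,0,-8,-11.5,-39.5,0,-8,-11.5,-39.5,0,-8,-11.5,-39.5,0,-8,-11.5,-39.5,0,-8,-11.5,-39.5,0,-8]}}

```text
t: 1.48
tool_pos: [0.4623, 0.2111, 0.2593]
orientation: [-0.068, -3.141, 0.0]
force: [-0.4, -0.1, 0.7]
opening: 0.0929
gripper_force: 0.0
```

>>> {"name": "play_rows", "arguments": {"targets": [0,-13.5,0,0,0,-13.5,0,0,0,-13.5,0,0,0,-13.5,0,0]}}

```text
t: 1.82
tool_pos: [0.4565, 0.0733, 0.2595]
orientation: [-0.074, -3.141, 0.003]
force: [-0.6, 0.3, 0.4]
opening: 0.0934
gripper_force: 0.0
```

```bash
python3 - <<'E'
from h import *
import pickle
np.set_printoptions(precision=4,suppress=True)
c=cam('wrist');save(c,'w1.png');pickle.dump(c,open('w1.pkl','wb'));s=read_state();print(s['tool_pos'],s['orientation'],s['q'])
E
```

```text
[0.4568 0.0739 0.2596] [ 0.0754  3.1406 -0.0022] [ 0.0508 -0.2652  1.7401 -0.0014  1.6667 -1.4721]
```

View pics/w1.png

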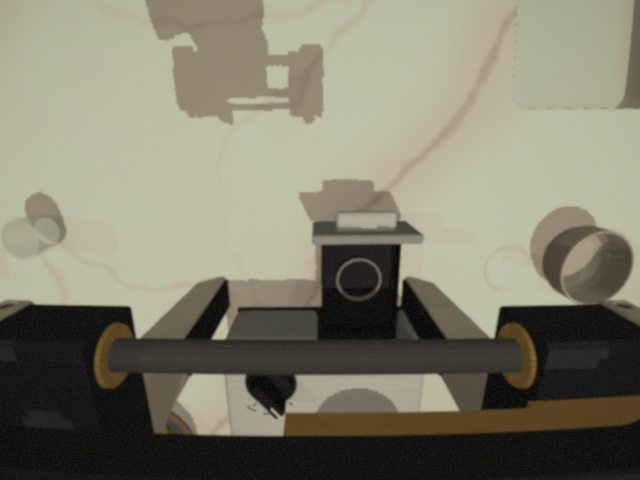

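The wrist view shows the ring at (359,279), the pull bar at (337–397,220), the drawer front at (313–422,232), the case front edge at row ~309, the dial around (270,385), and the glass around (30,233).

```bash
python3 - <<'E'
from h import *
import pickle
np.set_printoptions(precision=4,suppress=True)
c=pickle.load(open('w1.pkl','rb'))
for n,u,v,z in [('ring',359,279,.0235),('pullfrontL',337,213,.0785),('pullfrontR',396,213,.0785),('frontTopL',313,227,.0945),('frontTopR',422,227,.0945),('frontTopL',313,235,.0945),('frontTopR',422,235,.0945),('caseR',232,309,.106),('caseL',417,311,.106),('glassrim',21,237,.063),('glassfoot',47,231,0)]:
    print(n,onz(c,u,v,z))
im=c['image'].astype(float)
g=im.mean(2)
# ring: bright on black in the drawer
m=((g>55)&(np.indices(g.shape)[0]>252)&(np.indices(g.shape)[0]<305)&(np.indices(g.shape)[1]>328)&(np.indices(g.shape)[1]<392)).astype(np.uint8)
cs,_=cv2.findContours(m,cv2.RETR_EXTERNAL,cv2.CHAIN_APPROX_NONE);k=max(cs,key=len);print(cv2.fitEllipse(k))
crop=c['image'][180:290,0:110][:,:,::-1];crop2=c['image'][365:435,225:335][:,:,::-1]
cv2.imwrite('pics/w1c.png',np.vstack([cv2.resize(crop,(500,500*110//110),interpolation=cv2.INTER_CUBIC)[:290],cv2.convertScaleAbs(cv2.resize(crop2,(500,310),interpolation=cv2.INTER_CUBIC),alpha=1.3)]))
E
```

```text
ring [0.5574 0.1288 0.0235]
pullfrontL [0.4535 0.0982 0.0785]
pullfrontR [0.4567 0.1656 0.0785]
frontTopL [0.4649 0.0703 0.0945]
frontTopR [0.4707 0.1911 0.0945]
frontTopL [0.474  0.0699 0.0945]
frontTopR [0.4798 0.1914 0.0945]
caseR [ 0.5543 -0.0275  0.106 ]
caseL [0.5672 0.1855 0.106 ]
glassrim [ 0.4662 -0.3018  0.063 ]
glassfoot [ 0.4726 -0.3182  0.    ]
((358.4273376464844, 278.4775695800781), (41.346458435058594, 45.713809967041016), 79.98350524902344)
```

View pics/w1c.png

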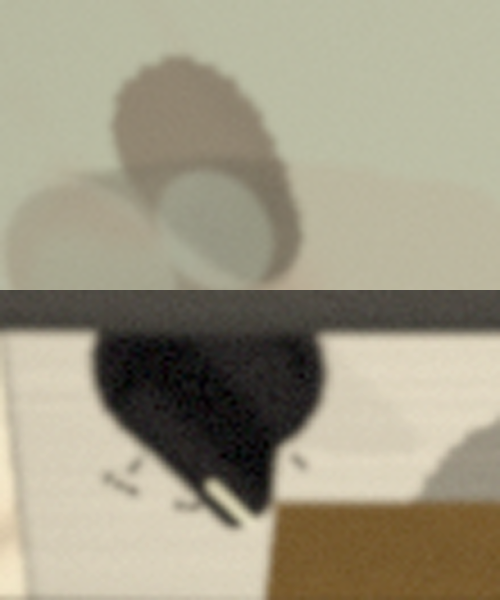

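>>> {"name": "play_rows", "arguments": {"targets": [2,-38.5,1,0,2,-38.5,1,0,2,-38.5,1,0,2,-38.5,1,0,2,-38.5,1,0,2,-38.5,1,0,2,-38.5,1,0,2,-38.5,1,0]}}

```text
t: 2.53
tool_pos: [0.4256, -0.2546, 0.2509]
orientation: [0.067, 3.14, 0.001]
force: [0.7, 0.4, -0.7]
opening: 0.0928
gripper_force: 0.0
```

>>> {"name": "play_rows", "arguments": {"targets": [0,-6,0,0,0,-6,0,0,0,-6,0,0,0,-6,0,0]}}

```text
t: 2.87
tool_pos: [0.4231, -0.3133, 0.2503]
orientation: [-0.07, -3.14, -0.003]
force: [-0.1, -1.2, 0.6]
opening: 0.0926
gripper_force: 0.0
```

```bash
python3 - <<'E'
from h import *
import pickle
np.set_printoptions(precision=4,suppress=True)
c=cam('wrist');save(c,'w2.png');pickle.dump(c,open('w2.pkl','wb'));s=read_state();print(s['t'],s['tool_pos'],s['orientation'],s['q'])
for P in ([.47,-.305,0],[.47,-.305,.063]): print(proj(c,np.array(P)))
E
```

```text
2.9167 [ 0.4234 -0.3126  0.2506] [-0.0682 -3.1404 -0.0022] [-0.734  -0.0864  1.5983  0.0007  1.631  -2.2613]
[322.2357 240.3311]
[323.4803 253.9204]
```

View pics/w2.png

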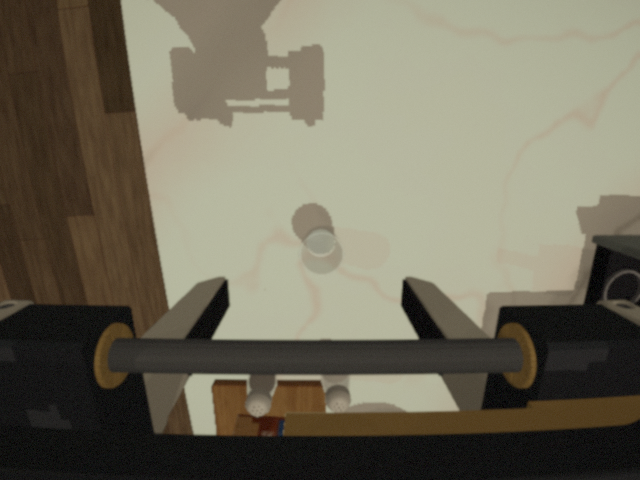

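The glass foot disc is at (320,242) and the rim at (322,255), so the glass stands at about (0.472, -0.307).

>>> {"name": "play_rows", "arguments": {"targets": [-4.8,0.7,3,0,-4.8,0.7,6,0,-4.8,0.7,10,0,-4.8,0.7,14,0,-4.8,0.7,17.5,0,-4.8,0.7,20,0,-4.8,0.7,21.5,0,-4.8,0.7,22.2,0]}}

```text
t: 3.58
tool_pos: [0.4701, -0.3051, 0.0259]
orientation: [-0.065, -3.137, -0.005]
force: [0.3, 0.2, 0.5]
opening: 0.093
gripper_force: 0.0
```

>>> {"name": "play_rows", "arguments": {"targets": [0,0,0,0]}}

```text
t: 3.67
tool_pos: [0.4706, -0.3062, 0.0274]
orientation: [-0.065, -3.138, -0.004]
force: [-0.3, 0.1, 0.5]
opening: 0.0929
gripper_force: 0.0
```

>>> {"name": "play_rows", "arguments": {"targets": [0,0,0,0,0,0,0,0,0,0,0,0,0,0,0,0,0,0,0,0,0,0,0,0], "grip": 4.5, "grip_force": 8}}

```text
t: 4.17
tool_pos: [0.4714, -0.3091, 0.0297]
orientation: [0.069, 3.14, -0.001]
force: [0.7, 1.1, -0.7]
opening: 0.0578
gripper_force: 0.0
```

>>> {"name": "play_rows", "arguments": {"targets": [0,0,0,0,0,0,0,0,0,0,0,0,0,0,0,0]}}

```text
t: 4.5
tool_pos: [0.4714, -0.3089, 0.0294]
orientation: [0.068, 3.14, -0.0]
force: [0.0, 1.1, 3.7]
opening: 0.0534
gripper_force: 8.0
```

>>> {"name": "play_rows", "arguments": {"targets": [0,0,-1,0,0,0,-3,0,0,0,-6,0,0,0,-9,0,0,0,-12,0,0,0,-15,0,0,0,-15,0,0,0,-15,0]}}

```text
t: 5.17
tool_pos: [0.4723, -0.3099, 0.182]
orientation: [0.068, 3.137, -0.005]
force: [-0.5, -0.6, -2.0]
opening: 0.0533
gripper_force: 8.0
```

```bash
python3 - <<'E'
from h import *
np.set_printoptions(precision=4,suppress=True)
s=read_state();print(s['t'],s['tool_pos'],s['orientation'],s['opening'],s['gripper_force'],s['force'])
c=cam('wrist');save(c,'w3.png')
E
```

```text
5.1667 [ 0.4723 -0.3099  0.182 ] [ 0.0684  3.1371 -0.0048] 0.05334155295181802 7.999929524230538 [-0.4582 -0.5607 -1.9911]
```

>>> {"name": "play_rows", "arguments": {"targets": [1,2,-1,0,1.5,5,-1.8,0,2,9,-1.8,0,2,13,-1.8,0,3,17,-1.8,0,3,21,-1.8,0,3,25,-1.8,0,3,29,-1.8,0]}}

```text
t: 5.88
tool_pos: [0.452, -0.0159, 0.195]
orientation: [-0.069, -3.138, -0.001]
force: [0.2, 0.3, -0.5]
opening: 0.0537
gripper_force: 8.0
```

>>> {"name": "play_rows", "arguments": {"targets": [0.5,4,0,0,0.5,8,0,0,0.5,12,0,0,0.5,14.5,0,0,0.5,14.5,0,0,0.5,14.5,0,0]}}

```text
t: 6.38
tool_pos: [0.4536, 0.1282, 0.195]
orientation: [-0.063, -3.137, 0.002]
force: [-0.6, -0.9, -0.5]
opening: 0.0538
gripper_force: 8.0
```

```bash
python3 - <<'E'
from h import *
import pickle
np.set_printoptions(precision=4,suppress=True)
s=read_state();print(s['t'],s['tool_pos'],s['orientation'],s['opening'],s['gripper_force'],s['q'])
c=cam('wrist');save(c,'w4.png');pickle.dump(c,open('w4.pkl','wb'))
cc=c['image'][190:430,200:480][:,:,::-1];cv2.imwrite('pics/w4c.png',cv2.convertScaleAbs(cv2.resize(cc,None,fx=2.4,fy=2.4,interpolation=cv2.INTER_CUBIC),alpha=1.4))
print(proj(c,np.array([.5574,.1288,.0235])))
E
```

```text
6.3833 [0.4536 0.1282 0.195 ] [-0.0633 -3.1373  0.0016] 0.053751892226051985 7.999982882574841 [ 0.1669 -0.2222  1.8204 -0.0003  1.5472 -1.3635]
[319.1992 303.8847]
```

View pics/w4c.png

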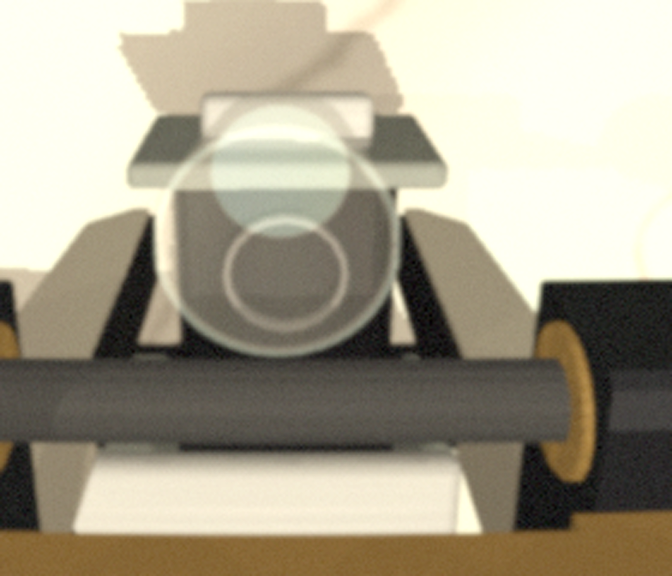

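```bash
python3 - <<'E'
from h import *
import pickle
np.set_printoptions(precision=4,suppress=True)
c=pickle.load(open('w4.pkl','rb'))
print(onz(c,317.1,260.8,.1675),onz(c,315.8,285,.2285),onz(c,319.2,303.75,.0235))
im=c['image']
print(im[300:303,318:322].tolist()[0][0])
E
```

```text
[0.4553 0.1295 0.1675] [0.4484 0.1287 0.2285] [0.5572 0.1288 0.0235]
[86, 83, 72]
```

Ring centre is at full-image (319.2,303.8), matching the earlier seat estimate (0.557, 0.129). The glass is held centred. I'll move over the seat and lower it.

>>> {"name": "play_rows", "arguments": {"targets": [-3,0.1,0,0,-6.5,0.2,0,0,-9.5,0.3,0,0,-10.3,0.35,2,0,-10.3,0.35,5,0,-10.3,0.35,8,0,-10.3,0.35,10,0,-10.3,0.35,11,0]}}

```text
t: 7.1
tool_pos: [0.5552, 0.124, 0.0823]
orientation: [-0.072, -3.134, 0.002]
force: [0.4, 0.4, -0.8]
opening: 0.0534
gripper_force: 8.0
```

>>> {"name": "play_rows", "arguments": {"targets": [0,0,0,0,0,0,0,0]}}

```text
t: 7.27
tool_pos: [0.558, 0.1253, 0.0871]
orientation: [-0.07, -3.14, 0.0]
force: [0.3, 0.3, -0.7]
opening: 0.0534
gripper_force: 8.0
```

```bash
python3 - <<'E'
from h import *
import pickle
np.set_printoptions(precision=4,suppress=True)
s=read_state();print(s['t'],s['tool_pos'],s['orientation'],s['opening'],s['force'])
c=cam('wrist');save(c,'w5.png');pickle.dump(c,open('w5.pkl','wb'))
print(proj(c,np.array([.5572,.1288,.0235])))
E
```

```text
7.2667 [0.558  0.1253 0.0871] [-0.0704 -3.1399  0.0005] 0.053391943464994956 [ 0.3005  0.2587 -0.685 ]
[319.4992 243.3959]
```

>>> {"name": "play_rows", "arguments": {"targets": [0.1,0.25,1,0,0.1,0.25,2,0,0.1,0.25,2.8,0,0.1,0.25,3.4,0,0.1,0.25,3.7,0,0.1,0.25,3.7,0]}}

```text
t: 7.82
tool_pos: [0.5563, 0.1288, 0.0488]
orientation: [-0.068, -3.139, 0.001]
force: [0.5, 0.6, -1.9]
opening: 0.0535
gripper_force: 8.0
```

>>> {"name": "play_rows", "arguments": {"targets": [0,0,0.15,0,0,0,0.3,0,0,0,0.3,0]}}

```text
t: 8.07
tool_pos: [0.5574, 0.1289, 0.0472]
orientation: [0.068, 3.141, 0.0]
force: [0.0, 0.1, -1.2]
opening: 0.0531
gripper_force: 8.0
```

>>> {"name": "play_rows", "arguments": {"targets": [0,0,0.1,0,0,0,0.2,0,0,0,0.2,0]}}

```text
t: 8.32
tool_pos: [0.5582, 0.129, 0.0462]
orientation: [0.068, 3.139, 0.0]
force: [-1.2, 0.8, 3.1]
opening: 0.0536
gripper_force: 8.0
```

```bash
python3 - <<'E'
from h import *
import pickle
np.set_printoptions(precision=4,suppress=True)
s=read_state();print(s['t'],s['tool_pos'],s['force'])
c=cam('wrist');save(c,'w6.png');pickle.dump(c,open('w6.pkl','wb'))
cc=c['image'][170:370,200:480][:,:,::-1];cv2.imwrite('pics/w6c.png',cv2.convertScaleAbs(cv2.resize(cc,None,fx=2.5,fy=2.5,interpolation=cv2.INTER_CUBIC),alpha=1.4))
print(proj(c,np.array([.5572,.1288,.0235])))
E
```

```text
8.3167 [0.5582 0.129  0.0462] [-1.2012  0.8235  3.1306]
[314.8699 259.2544]
```

View pics/w6c.png

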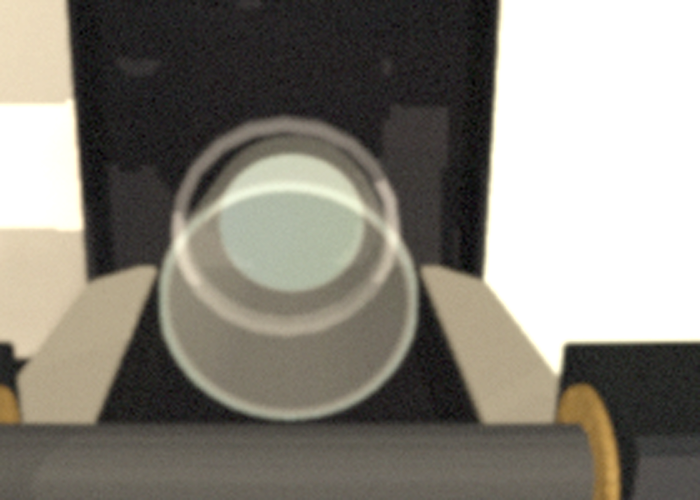

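The foot sits centred inside the ring, with the foot disc at (291,222) and the ring at (286,225). I'll release and lift.

>>> {"name": "play_rows", "arguments": {"targets": [0,0,0,0,0,0,0,0,0,0,0,0,0,0,0,0], "grip": 7.2}}

```text
t: 8.7
tool_pos: [0.557, 0.1288, 0.0448]
orientation: [-0.068, -3.14, 0.0]
force: [-0.4, 0.0, 0.5]
opening: 0.0711
gripper_force: 0.0
```

>>> {"name": "play_rows", "arguments": {"targets": [0,0,-1,0,0,0,-2.5,0,0,0,-5,0,0,0,-8,0,0,0,-11,0,0,0,-14,0,4,0,-14,0,8,0,-14,0]}}

```text
t: 9.37
tool_pos: [0.4794, 0.1325, 0.1884]
orientation: [0.07, 3.136, 0.002]
force: [-1.0, 1.7, 0.2]
opening: 0.072
gripper_force: 0.0
```

>>> {"name": "play_rows", "arguments": {"targets": [4,0,0,0,8,0,0,0,12,0,0,0,12,0,0,0,12,0,0,0], "grip": 0}}

```text
t: 9.78
tool_pos: [0.3566, 0.1379, 0.1863]
orientation: [0.066, 3.137, 0.001]
force: [-0.0, -0.4, 0.2]
opening: 0.0431
gripper_force: 0.0
```

```bash
python3 - <<'E'
from h import *
import pickle
np.set_printoptions(precision=4,suppress=True)
s=read_state();print(s['t'],s['tool_pos'],s['orientation'],s['opening'],s['force'])
c=cam('wrist');save(c,'w7.png');pickle.dump(c,open('w7.pkl','wb'))
print(proj(c,np.array([.5572,.1288,.0235])),proj(c,np.array([.5572,.1288,.0165+.063])),proj(c,np.array([.453,.131,.0725])))
E
```

```text
9.7833 [0.3566 0.1379 0.1863] [0.0664 3.1374 0.0015] 0.04305535014965384 [-0.0276 -0.3803  0.1626]
[314.6094 375.7581] [314.6642 408.3102] [312.351  321.1816]
```

View pics/w7.png

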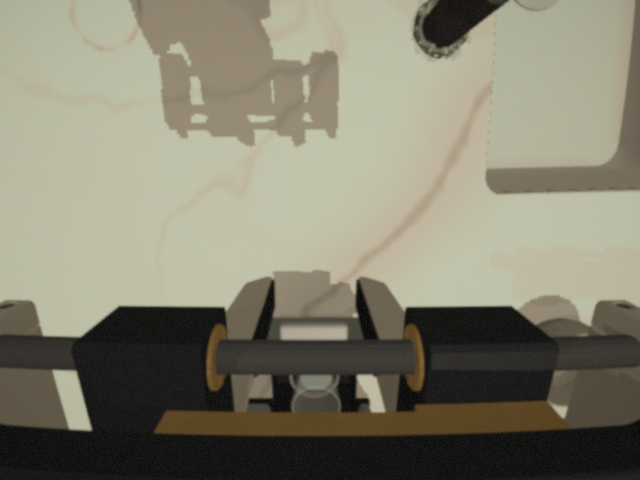

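The glass stands upright in the drawer, visible at (315,385). I've now viewed one picture more than the allowed ten, because I miscounted. From here I'll use numbers only. Next I'll lower the closed fingers in front of the pull.

>>> {"name": "play_rows", "arguments": {"targets": [0,0,3,0,0,0,6,0,0,0,9,0,0,0,11.5,0,0,0,12.6,0,-3,0,12.6,0,-6,0,12.6,0,-7.5,0,12.6,0]}}

```text
t: 10.5
tool_pos: [0.4362, 0.134, 0.0595]
orientation: [0.069, 3.139, -0.0]
force: [0.8, 0.6, 1.2]
opening: 0.0
gripper_force: 0.0
```

>>> {"name": "play_rows", "arguments": {"targets": [0,0,0,0,-0.3,0,0,0,-0.6,0,0,0,-0.9,0,0,0,-1.2,0,0,0,-1.5,0,0,0,-1.8,0,0,0,-2.1,0,0,0]}}

```text
t: 11.17
tool_pos: [0.4536, 0.1335, 0.0592]
orientation: [0.068, 3.141, 0.0]
force: [-0.5, 0.8, 0.6]
opening: 0.0003
gripper_force: 0.0
```

>>> {"name": "play_rows", "arguments": {"targets": [-0.4,0,0,0,-0.9,0,0,0,-1.4,0,0,0,-2,0,0,0,-2.6,0,0,0,-3.2,0,0,0,-3.8,0,0,0,-4.4,0,0,0]}}

```text
t: 11.83
tool_pos: [0.4978, 0.1316, 0.059]
orientation: [-0.068, -3.141, -0.0]
force: [-2.2, 1.2, 1.6]
opening: 0.0004
gripper_force: 1.0
```

>>> {"name": "play_rows", "arguments": {"targets": [-0.6,0,0,0,-1.2,0,0,0,-1.8,0,0,0,-2.4,0,0,0,-2.9,0,0,0,-3.4,0,0,0,-3.8,0,0,0,-4.1,0,0,0]}}

```text
t: 12.5
tool_pos: [0.5387, 0.1296, 0.059]
orientation: [-0.069, -3.141, 0.0]
force: [-1.9, 1.1, -0.0]
opening: 0.0005
gripper_force: 0.9
```

>>> {"name": "play_rows", "arguments": {"targets": [-0.2,0,0,0,-0.4,0,0,0,-0.6,0,0,0,-0.8,0,0,0,-1,0,0,0]}}

```text
t: 12.92
tool_pos: [0.5483, 0.1292, 0.059]
orientation: [-0.068, -3.141, 0.0]
force: [-0.7, 1.4, -1.4]
opening: 0.0003
gripper_force: 0.8
```

>>> {"name": "play_rows", "arguments": {"targets": [-0.2,0,0,0,-0.4,0,0,0,-0.6,0,0,0,-0.8,0,0,0]}}

```text
t: 13.25
tool_pos: [0.5564, 0.1289, 0.059]
orientation: [-0.068, -3.141, 0.0]
force: [-1.3, 1.6, -0.2]
opening: 0.0006
gripper_force: 0.8
```

>>> {"name": "play_rows", "arguments": {"targets": [-0.15,0,0,0,-0.3,0,0,0,-0.45,0,0,0]}}

```text
t: 13.5
tool_pos: [0.5609, 0.1287, 0.0591]
orientation: [-0.068, -3.141, -0.0]
force: [-1.7, 0.6, -1.3]
opening: 0.0005
gripper_force: 0.8
```

>>> {"name": "play_rows", "arguments": {"targets": [-0.15,0,0,0,-0.3,0,0,0]}}

```text
t: 13.67
tool_pos: [0.5639, 0.1286, 0.0591]
orientation: [-0.068, -3.141, 0.0]
force: [-0.8, 0.9, -1.2]
opening: 0.0006
gripper_force: 0.8
```

>>> {"name": "play_rows", "arguments": {"targets": [-0.15,0,0,0,-0.3,0,0,0]}}

```text
t: 13.83
tool_pos: [0.5669, 0.1285, 0.0591]
orientation: [-0.068, -3.141, -0.0]
force: [-1.6, 1.1, -1.4]
opening: 0.0006
gripper_force: 0.8
```

>>> {"name": "play_rows", "arguments": {"targets": [-0.1,0,0,0,-0.2,0,0,0]}}

```text
t: 14.0
tool_pos: [0.5689, 0.1284, 0.0591]
orientation: [0.068, 3.141, -0.0]
force: [-1.3, 1.1, -0.3]
opening: 0.0002
gripper_force: 0.8
```

>>> {"name": "play_rows", "arguments": {"targets": [-0.1,0,0,0,-0.2,0,0,0,-0.3,0,0,0]}}

```text
t: 14.25
tool_pos: [0.5718, 0.1283, 0.0591]
orientation: [0.068, 3.141, 0.0]
force: [-1.6, 2.0, -1.3]
opening: -0.0002
gripper_force: 0.8
```

>>> {"name": "play_rows", "arguments": {"targets": [-0.1,0,0,0,-0.2,0,0,0,-0.2,0,0,0]}}

```text
t: 14.5
tool_pos: [0.574, 0.1281, 0.0591]
orientation: [0.068, 3.141, -0.0]
force: [-0.8, 0.4, -0.0]
opening: 0.0006
gripper_force: 0.4
```

```bash
python3 - <<'E'
from h import *
import pickle
np.set_printoptions(precision=4,suppress=True)
w=pickle.load(open('w1.pkl','rb'));print('case foot',onz(w,232,309,0),onz(w,300,309,0),onz(w,415,311,0))
t0=pickle.load(open('top0.pkl','rb'));t=cam('top');pickle.dump(t,open('top1.pkl','wb'))
for n,c in(('t0',t0),('t1',t)):
    for u in (268,274,308,312,340): print(n,u,c['image'][225:300:2,u].mean(1).astype(int).tolist())
E
```

```text
case foot [ 0.6061 -0.0591  0.    ] [0.6107 0.0429 0.    ] [0.6228 0.2155 0.    ]
t0 268 [116, 116, 108, 107, 104, 104, 101, 99, 119, 134, 135, 132, 134, 135, 135, 131, 132, 136, 134, 135, 132, 133, 130, 131, 134, 131, 133, 126, 128, 128, 130, 133, 134, 134, 133, 131, 130, 130]
t0 274 [113, 114, 113, 112, 118, 116, 113, 86, 35, 25, 19, 71, 85, 90, 120, 131, 130, 125, 127, 127, 127, 128, 124, 119, 108, 104, 98, 76, 77, 38, 46, 75, 90, 116, 130, 132, 126, 129]
t0 308 [114, 118, 116, 111, 116, 116, 110, 108, 62, 0, 8, 5, 20, 25, 26, 23, 27, 31, 26, 28, 33, 30, 36, 42, 44, 54, 54, 51, 76, 70, 32, 59, 83, 83, 81, 84, 83, 101]
t0 312 [114, 115, 114, 112, 119, 119, 115, 106, 67, 33, 22, 35, 67, 59, 65, 60, 67, 84, 128, 124, 120, 123, 118, 124, 128, 130, 129, 130, 132, 128, 126, 114, 92, 75, 84, 85, 81, 114]
t0 340 [51, 66, 94, 115, 113, 112, 113, 113, 100, 45, 30, 25, 68, 77, 80, 82, 77, 75, 99, 137, 138, 139, 140, 141, 140, 142, 139, 136, 136, 142, 138, 143, 140, 135, 137, 138, 137, 141]
t1 268 [100, 97, 90, 88, 73, 75, 66, 60, 44, 71, 138, 120, 45, 57, 51, 70, 110, 109, 102, 89, 76, 73, 62, 56, 49, 42, 37, 36, 30, 31, 31, 33, 52, 88, 85, 67, 72, 74]
t1 274 [97, 95, 88, 79, 72, 69, 67, 52, 40, 34, 53, 57, 22, 36, 45, 77, 140, 142, 145, 143, 145, 139, 139, 143, 144, 140, 137, 133, 138, 130, 129, 132, 120, 103, 100, 96, 89, 93]
t1 308 [96, 86, 87, 79, 76, 74, 80, 83, 85, 86, 96, 91, 97, 104, 104, 98, 96, 99, 96, 83, 86, 90, 80, 77, 84, 83, 79, 82, 77, 82, 90, 92, 78, 76, 68, 64, 65, 44]
t1 312 [98, 94, 81, 84, 75, 73, 77, 79, 98, 100, 92, 97, 101, 101, 93, 90, 84, 81, 85, 70, 74, 76, 86, 82, 87, 98, 101, 102, 103, 109, 101, 102, 100, 95, 92, 85, 83, 59]
t1 340 [53, 69, 98, 117, 110, 123, 119, 118, 98, 48, 38, 28, 70, 80, 82, 77, 81, 80, 101, 138, 140, 142, 141, 143, 138, 141, 142, 145, 137, 137, 146, 143, 144, 143, 141, 143, 145, 143]
```

>>> {"name": "play_rows", "arguments": {"targets": [-0.1,0,0,0,-0.2,0,0,0,-0.2,0,0,0]}}

```text
t: 14.8
tool_pos: [0.576, 0.128, 0.0592]
orientation: [0.068, 3.141, -0.0]
force: [-0.8, 0.7, 0.0]
opening: 0.0005
gripper_force: 0.3
```

>>> {"name": "play_rows", "arguments": {"targets": [-0.1,0,0,0,-0.2,0,0,0,-0.2,0,0,0]}}

```text
t: 15.05
tool_pos: [0.578, 0.1279, 0.0592]
orientation: [0.068, 3.14, -0.0]
force: [-0.0, 0.5, 0.2]
opening: 0.0006
gripper_force: 0.3
```

>>> {"name": "play_rows", "arguments": {"targets": [-0.1,0,0,0,-0.2,0,0,0,-0.2,0,0,0]}}

```text
t: 15.3
tool_pos: [0.58, 0.1278, 0.0591]
orientation: [0.069, 3.141, -0.0]
force: [-0.5, 0.7, 0.6]
opening: 0.0004
gripper_force: 0.3
```

>>> {"name": "play_rows", "arguments": {"targets": [-0.1,0,0,0,-0.2,0,0,0,-0.2,0,0,0]}}

```text
t: 15.55
tool_pos: [0.582, 0.1278, 0.0591]
orientation: [0.068, 3.141, 0.0]
force: [-0.8, -0.1, 0.8]
opening: 0.0006
gripper_force: 0.3
```

```bash
python3 - <<'E'
from h import *
np.set_printoptions(precision=4,suppress=True)
s=read_state();print(s['t'],s['tool_pos'],s['force'],s['wrist_torque'],s['gripper_force'])
c=cam('wrist');save(c,'w8.png')
g=c['image'].mean(2)
for u in (285,300,315,330,345): print(u,g[120:310:5,u].astype(int).tolist())
for z,x in ((.0785,.565),(.0945,.588)): print(proj(c,np.array([x,.128,z])))
E
```

```text
15.55 [0.582  0.1278 0.0591] [-0.7962 -0.1177  0.8407] [0.0027 0.1574 0.0521] 0.2816445752978325
285 [139, 134, 130, 125, 126, 125, 124, 132, 135, 140, 143, 143, 143, 146, 143, 144, 144, 146, 146, 144, 146, 145, 145, 146, 147, 147, 147, 150, 106, 126, 127, 129, 130, 127, 128, 107, 113, 107]
300 [128, 129, 130, 133, 138, 142, 142, 142, 145, 145, 143, 144, 144, 144, 147, 146, 147, 146, 146, 147, 147, 148, 149, 148, 150, 150, 151, 150, 108, 126, 128, 130, 115, 112, 109, 110, 111, 104]
315 [195, 197, 195, 196, 196, 197, 197, 170, 145, 145, 148, 198, 189, 147, 150, 149, 149, 150, 150, 149, 150, 152, 152, 151, 152, 153, 153, 150, 107, 126, 128, 128, 80, 64, 63, 62, 47, 45]
330 [195, 197, 197, 198, 197, 196, 198, 171, 147, 147, 182, 199, 150, 151, 150, 149, 151, 152, 150, 151, 153, 152, 152, 153, 152, 153, 155, 154, 107, 127, 128, 121, 112, 111, 112, 109, 110, 106]
345 [143, 145, 146, 146, 148, 146, 148, 148, 148, 150, 151, 163, 154, 152, 191, 203, 203, 202, 201, 154, 154, 154, 155, 153, 155, 155, 155, 155, 108, 157, 184, 179, 182, 169, 132, 112, 108, 106]
[314.3328 255.6749]
[316.3015 306.6742]
```

```bash
python3 - <<'E'
from h import *
np.set_printoptions(precision=4,suppress=True)
c=cam('wrist');g=c['image'].mean(2)
p=c['T'];s=read_state();tp=s['tool_pos']
for d in ((0,0),(.0075,0),(-.0075,0),(-.0075,.0075),(-.0075,.0195),(-.0105,.019)): print(d,proj(c,tp+np.array([d[0],0,d[1]])))
for v in (255,262,270,278,284): print(v,[onz(c,315,v,z)[0].round(4) for z in(.0665,.0785,.0945)])
print('cols',list(range(220,416,6)))
for v in range(244,312,3): print(v,' '.join('%3d'%x for x in g[v,220:416:6]))
E
```

```text
(0, 0) [315.2768 272.205 ]
(0.0075, 0) [315.8096 283.4291]
(-0.0075, 0) [314.7332 260.752 ]
(-0.0075, 0.0075) [314.7388 264.7746]
(-0.0075, 0.0195) [314.7486 271.8556]
(-0.0105, 0.019) [314.5062 266.4906]
255 [np.float64(0.5684), np.float64(0.5646), np.float64(0.5596)]
262 [np.float64(0.5728), np.float64(0.5687), np.float64(0.5633)]
270 [np.float64(0.5778), np.float64(0.5734), np.float64(0.5676)]
278 [np.float64(0.5829), np.float64(0.5782), np.float64(0.5719)]
284 [np.float64(0.5868), np.float64(0.5818), np.float64(0.5752)]
cols [220, 226, 232, 238, 244, 250, 256, 262, 268, 274, 280, 286, 292, 298, 304, 310, 316, 322, 328, 334, 340, 346, 352, 358, 364, 370, 376, 382, 388, 394, 400, 406, 412]
244 137 138 134 122 125 135 138 140 145 146 146 147 149 148 150 150 152 153 152 155 155 154 154 154 155 154 155 154 190 205 203 204 204
247 137 136 133 122 125 135 140 140 144 144 147 146 149 150 151 150 152 151 152 154 154 154 156 154 155 154 155 155 156 204 203 204 203
250 138 135 131 121 130 137 140 143 143 145 146 148 149 149 150 151 153 152 152 156 155 154 155 155 153 154 149 153 153 204 202
[... 2028 characters left out ...]
  76  76  77  80  76
298  80  80  78  82  81  79  87 110 110 110 107 109 111 106 111 101  51 110 111 111 113 111 101 100  98  92  78  77  75  74  78  76  75
301  78  81  78  80  81  81  81  83  80  80  90 111 111 110 109 103  38 111 110 111 111 111  77  76  77  77  75  78  76  78  76  74  76
304  80  81  82  80  79  79  79  81  78  80 100 110 110 110 110 101  37 111 110 111 110 111  84  76  76  77  74  75  78  78  76  77  75
307  43  42  40  45  45  45  41  46  42  47  58  58  60  60  60 101  38  83  64  59  60  61  49  41  41  43  41  39  41  42  41  38  38
310  22  26  17  26  24  29  25  24  21  30  28  27  22  20  26  99  40  69  25  29  23  25  26  21  24  26  25  26  23  26  29  22  30
```

>>> {"name": "play_rows", "arguments": {"targets": [-0.1,0,0,0,-0.2,0,0,0,-0.2,0,0,0]}}

```text
t: 15.9
tool_pos: [0.5839, 0.1277, 0.0591]
orientation: [0.068, 3.141, 0.0]
force: [-1.4, -0.1, -0.4]
opening: 0.0006
gripper_force: 0.4
```

>>> {"name": "play_rows", "arguments": {"targets": [-0.1,0,0,0,-0.2,0,0,0,-0.2,0,0,0]}}

```text
t: 16.15
tool_pos: [0.5846, 0.1277, 0.059]
orientation: [-0.068, -3.138, 0.0]
force: [-7.2, 0.3, 6.5]
opening: 0.0004
gripper_force: 3.8
```

>>> {"name": "play_rows", "arguments": {"targets": [-0.1,0,0,0,-0.2,0,0,0,-0.2,0,0,0]}}

```text
t: 16.4
tool_pos: [0.5846, 0.1277, 0.059]
orientation: [-0.068, -3.134, 0.001]
force: [-17.6, -0.5, 13.5]
opening: 0.0004
gripper_force: 8.8
```

```bash
python3 - <<'E'
from h import *
np.set_printoptions(precision=4,suppress=True)
s=read_state();print(s['t'],s['tool_pos'],s['force'],s['wrist_torque'],s['gripper_force'],s['q'])
c=cam('wrist');g=c['image'].mean(2);t=cam('top');save(t,'top2.png');save(c,'w9.png')
for u in (262,270,355,364): print(u,g[240:304:3,u].astype(int).tolist())
E
```

```text
16.4 [0.5846 0.1277 0.059 ] [-17.6449  -0.538   13.5276] [-0.0815  3.1208  0.018 ] 8.847841322422028 [ 0.129   0.2297  1.6211  0.0006  1.2974 -1.3988]
262 [144, 144, 142, 143, 142, 143, 122, 114, 125, 129, 129, 129, 131, 135, 182, 178, 176, 140, 126, 116, 86, 78]
270 [144, 144, 147, 146, 146, 146, 123, 110, 125, 128, 128, 130, 130, 135, 181, 179, 176, 141, 127, 115, 88, 80]
355 [155, 155, 155, 155, 155, 154, 121, 115, 152, 172, 179, 179, 181, 181, 182, 180, 174, 123, 117, 108, 80, 75]
364 [156, 154, 156, 154, 154, 155, 122, 114, 140, 173, 181, 180, 182, 184, 182, 179, 178, 139, 119, 107, 77, 77]
```

The firm stop is reached with the drawer shut (17 N, no more travel). I'll ease the push, lift straight up, and then check.

>>> {"name": "play_rows", "arguments": {"targets": [0.2,0,0,0,0.4,0,0,0,0.4,0,-1,0,0.4,0,-3,0,0.4,0,-6,0,0.4,0,-9,0,0.4,0,-12,0,0.4,0,-12,0]}}

```text
t: 17.17
tool_pos: [0.5881, 0.1282, 0.1881]
orientation: [0.068, 3.129, 0.003]
force: [1.0, 0.0, 1.5]
opening: 0.0004
gripper_force: 0.0
```

```bash
python3 - <<'E'
from h import *
import pickle
np.set_printoptions(precision=4,suppress=True)
s=read_state();print(s['t'],s['tool_pos'],s['orientation'],s['force'],s['q'])
c=cam('wrist');g=c['image'].mean(2);save(c,'w10.png');pickle.dump(c,open('w10.pkl','wb'))
print('pull pred shut',proj(c,np.array([.5695,.128,.0785])),proj(c,np.array([.592,.128,.0945])),proj(c,np.array([.604,.127,.106])))
for u in (265,290,315,340,365): print(u,g[220:340:4,u].astype(int).tolist())
E
```

```text
17.1667 [0.5881 0.1282 0.1881] [0.0683 3.1286 0.0028] [0.9933 0.0145 1.4944] [ 0.1295  0.1227  1.4996 -0.0001  1.507  -1.3976]
pull pred shut [313.6841 210.1922] [314.8318 238.34  ] [314.3405 255.186 ]
265 [127, 76, 74, 74, 74, 81, 133, 140, 103, 96, 147, 167, 172, 171, 174, 174, 176, 173, 174, 172, 174, 174, 43, 25, 24, 29, 25, 25, 22, 22]
290 [172, 176, 167, 118, 87, 80, 135, 140, 71, 96, 148, 170, 173, 173, 175, 171, 106, 104, 104, 100, 104, 104, 31, 26, 23, 24, 22, 26, 24, 24]
315 [173, 176, 171, 137, 86, 82, 134, 139, 85, 98, 149, 171, 173, 174, 174, 111, 91, 90, 91, 91, 93, 91, 90, 91, 92, 89, 61, 65, 60, 60]
340 [175, 178, 173, 118, 84, 89, 135, 138, 76, 106, 150, 173, 173, 175, 175, 177, 105, 102, 103, 104, 102, 102, 33, 21, 22, 20, 24, 22, 25, 30]
365 [134, 75, 74, 70, 72, 92, 133, 138, 66, 104, 151, 173, 174, 176, 177, 179, 175, 176, 176, 174, 176, 175, 44, 22, 22, 29, 17, 25, 20, 23]
```

```bash
python3 - <<'E'
from h import *
import pickle
np.set_printoptions(precision=4,suppress=True)
c=pickle.load(open('w10.pkl','rb'));g=c['image'].mean(2)
for u in (290,340,365,250,390): print(u,g[232:266,u].astype(int).tolist())
print('plate out',onz(c,340,242,.0945)[0],'plate in',onz(c,340,251,.0945)[0],'deck',onz(c,340,257,.106)[0],onz(c,340,254,.106)[0])
p=[onz(c,315,v,.0785)[0] for v in range(180,236,4)]
print('pull col',g[180:236:4,315].astype(int).tolist(),np.array(p))
E
```

```text
290 [118, 115, 109, 100, 87, 76, 72, 76, 80, 101, 117, 127, 135, 139, 141, 140, 140, 138, 128, 100, 71, 44, 36, 69, 96, 115, 127, 139, 148, 155, 160, 167, 170, 171]
340 [118, 116, 111, 98, 84, 75, 73, 76, 89, 104, 119, 129, 135, 138, 139, 138, 138, 136, 129, 115, 76, 42, 47, 79, 106, 122, 133, 145, 150, 158, 164, 169, 173, 174]
365 [70, 73, 75, 73, 72, 73, 73, 80, 92, 106, 121, 129, 133, 136, 136, 138, 138, 137, 124, 95, 66, 54, 64, 85, 104, 120, 135, 146, 151, 156, 163, 169, 173, 175]
250 [36, 48, 66, 70, 72, 73, 76, 74, 82, 94, 111, 124, 134, 138, 140, 140, 139, 139, 134, 124, 98, 77, 75, 86, 99, 112, 123, 136, 145, 155, 159, 165, 168, 170]
390 [190, 189, 190, 190, 190, 189, 191, 190, 191, 190, 190, 190, 190, 190, 189, 187, 185, 178, 165, 144, 117, 100, 97, 102, 113, 126, 137, 147, 153, 158, 164, 171, 175, 176]
plate out 0.5964288257877601 plate in 0.6048845651685466 deck 0.6066932245237177 0.6039439426663331
pull col [141, 141, 138, 140, 141, 141, 143, 142, 119, 166, 173, 176, 171, 137] [0.5421 0.5456 0.5492 0.5528 0.5565 0.5601 0.5638 0.5675 0.5712 0.575
 0.5788 0.5826 0.5864 0.5902]
```

>>> {"name": "play_rows", "arguments": {"targets": [0,-2,-3,0,-0.5,-5,-6,0,-1,-9,-9.2,0,-1.7,-11.7,-9.2,0,-1.7,-11.7,-9.2,0,-1.7,-11.7,-9.2,0], "grip": 9}}

```text
t: 17.72
tool_pos: [0.5961, 0.0082, 0.2712]
orientation: [0.074, 3.14, -0.0]
force: [-0.2, 0.5, -0.6]
opening: 0.036
gripper_force: 0.0
```

```bash
python3 - <<'E'
from h import *
import pickle
np.set_printoptions(precision=4,suppress=True)
s=read_state();print(s['t'],s['tool_pos'],s['orientation'],s['opening'],s['q'])
c=cam('wrist');save(c,'w11.png');pickle.dump(c,open('w11.pkl','wb'));g=c['image'].mean(2)
u0,v0=proj(c,np.array([.652,.007,.117]));print('pred',u0,v0)
lo=[int(v0-60),int(v0+60),int(u0-60),int(u0+60)]
m=np.zeros(g.shape,np.uint8);m[lo[0]:lo[1],lo[2]:lo[3]]=(g[lo[0]:lo[1],lo[2]:lo[3]]<60)
cs,_=cv2.findContours(m,cv2.RETR_EXTERNAL,cv2.CHAIN_APPROX_NONE)
for k in cs:
    if cv2.contourArea(k)>150:
        (x,y),r=cv2.minEnclosingCircle(k);print(cv2.contourArea(k),x,y,r,cv2.boundingRect(k),onz(c,x,y,.12))
for v in range(lo[0],lo[1],4): print(v,' '.join('%3d'%x for x in g[v,lo[2]:lo[3]:4]))
print(lo[2])
E
```

```text
17.7167 [0.5961 0.0082 0.2712] [ 0.0737  3.14   -0.0002] 0.03603945950571209 [-0.0722  0.1     1.3739 -0.0001  1.6669 -1.5961]
pred 316.3466766410049 270.7405781159239
334.0 358.0 305.0 25.000099182128906 (350, 281, 16, 49) [0.6946 0.0524 0.12  ]
321.0 272.0 305.0 25.000099182128906 (265, 281, 16, 49) [ 0.6898 -0.0452  0.12  ]
2034.5 316.78228759765625 274.1752624511719 28.704923629760742 (291, 246, 54, 56) [0.6549 0.0073 0.12  ]
210 188 164 134 138 140  90  86  85  88  70  68  71  71  72  73  67  61  61  60  64  63  65  58  55  58  43  68  71  78  79
214 188 164 135 139 140  77  73  72  75  75  73  78  77  76  74  75  77  76  76  76  76  75  75  75  76  74  62  90 137 137
218 193 181 134 140 107  77  78  78  78  75  77  75  76  78  77  79  77  77  77  77  74  74  77  78  73  77  73  91 138 140
222 193 184 133 131  84  87  86  86  85  84  84  87  88  85  88  84  86  87  89  88  89  91  91  91  91  89  93  80  66  69
226 193 186 139 129 139 138 144 143 144 143 142 144 147 147 144 147 146 148 147 147 147 147 148 149 148 148 149 148 149 149
230 193 191 135 153 167 168 168 170 170 169 16
[... 2357 characters left out ...]
 164 170 169 165 172 172 172 170 172 172 173 173 131  13  17  85 104 102 105
310 104 104 103  98  25   9  87 171 171 171 172 171 171 158 141 173 172 172 168 172 174 174 173 160   7  23  57 102 104 101
314 102 104 105  79  22  17 125 168 169 170 169 170 170 170 170 170 172 172 173 173 174 173 172 167  29  19  32 103 103 104
318 104 101 103  54  17  21 148 168 169 168 169 170 171 170 170 169 170 172 171 172 172 172 172 173  53  10  23  94 103 105
322 102 102 102  26  23  31 164 169 169 170 169 170 171 171 171 171 172 172 173 172 172 173 171 173  93  21  16  76 102 104
326 103 103  91  21  22  60 170 169 170 171 170 172 171 173 172 172 172 172 173 172 172 172 173 174 132  12  16  47 103 102
256
```

```bash
python3 - <<'E'
from h import *
import pickle
np.set_printoptions(precision=4,suppress=True)
c=pickle.load(open('w11.pkl','rb'));g=c['image'].mean(2)
# skirt circle: dark pixels on deck at z=.117 ; rectified outline
m=np.zeros(g.shape,np.uint8);m[244:304,286:348]=g[244:304,286:348]<80
k=max(cv2.findContours(m,cv2.RETR_EXTERNAL,cv2.CHAIN_APPROX_NONE)[0],key=len)[:,0]
P=np.array([onz(c,u,v,.117)[:2] for u,v in k])
ctr=np.array([.6534,.0085])
for _ in range(20): # circle fit of the outline near 27 mm
    r=np.linalg.norm(P-ctr,axis=1);s=abs(r-.027)<.003
    A=np.c_[2*P[s],np.ones(s.sum())];ctr=np.linalg.lstsq(A,(P[s]**2).sum(1),rcond=None)[0][:2]
print('skirt ctr',ctr,np.median(np.linalg.norm(P[s]-ctr,axis=1)),s.sum())
W=[onz(c,u,v,.142)[:2] for v in range(286,303) for u in range(318,340) if g[v,u]>75 and g[v,u]>g[v-3:v+4,u-8:u+9].min()+50 and m[max(v-8,0):v+4,u-6:u+8].sum()>30 and False]
for v in range(282,306,2): print(v,' '.join('%3d'%x for x in g[v,306:346:2]))
print('ctr@142',proj(c,np.array([ctr[0],ctr[1],.142])))
for a in (25,30,35,40,45):
    d=.0235*np.array([np.cos(np.radians(a)),np.sin(np.radians(a))]);print(a,proj(c,np.array([*(ctr+d),.142])))
E
```

```text
skirt ctr [0.6511 0.0074] 0.02847084145772529 87
282  34  30  28  29  30  33  33  37  29  25  24  14  21  29  35  35  26  34  80 144
284  35  34  32  29  32  28  31  32  29  35  23  20  19  19  25  33  32  53 126 163
286  30  31  33  27  29  34  34  35  38  37  34  26  14  14  17  34  39 102 156 166
288  34  30  31  33  28  31  33  36  77  76  39  28  24  18  17  38  84 144 164 166
290  32  31  30  31  33  33  31  47 138 153  88  36  32  18  21  79 143 163 164 165
292  35  29  33  29  29  31  31  35  87 155 148  73  32  31  31 112 163 167 168 167
294  88  53  34  35  30  32  29  29  37  97 160 131  58  33  35  94 158 173 173 170
296 160 133 103  89  73  63  61  59  41  46 125 165 126  54  43  99 125 165 174 175
298 169 169 163 157 155 152 146 150 112  50  54 130 164 114 113 154 147 152 170 173
300 170 170 165 144 165 169 169 169 158 101  36  63 143 157 162 169 169 168 171 170
302 172 173 163 124 166 173 172 173 170 131  87 114 155 171 172 172 171 173 173 171
304 171 171 163 138 167 173 173 170 171 152 152 166 171 172 172 173 171 172 173 174
ctr@142 [316.831  278.2655]
25 [327.1767 296.6706]
30 [328.8664 295.7688]
35 [330.4688 294.7341]
40 [331.9719 293.5738]
45 [333.3646 292.2957]
```

>>> {"name": "play_rows", "arguments": {"targets": [-1.5,0.1,2,-6,-3,0.2,4,-12,-4.5,0.25,6,-18,-5.7,0.25,8,-24,-5.7,0.25,9.5,-30,-5.7,0.25,10.5,-36,-5.7,0.25,10.5,-37.7,-5.7,0.25,10.5,-37.7], "grip": 5}}

```text
t: 18.43
tool_pos: [0.6509, 0.012, 0.1629]
orientation: [0.954, -2.989, -0.003]
force: [-0.1, -0.3, 0.3]
opening: 0.0501
gripper_force: 0.0
```

```bash
python3 - <<'E'
from h import *
import pickle
np.set_printoptions(precision=4,suppress=True)
c=cam('wrist');s=read_state();print(s['t'],s['tool_pos'],s['orientation'],s['opening'],s['q'])
Rm=R.from_rotvec(s['orientation']).as_matrix();print('toolx',Rm[:2,0],'yaw',np.degrees(np.arctan2(Rm[1,0],Rm[0,0])))
save(c,'w12.png');pickle.dump(c,open('w12.pkl','wb'));g=c['image'].mean(2)
ctr=np.array([.6535,.008])
print('ctr',proj(c,np.array([*ctr,.117])),proj(c,np.array([*ctr,.142])))
for sg in(-1,1):
  d=sg*.025*np.array([np.cos(np.radians(35)),np.sin(np.radians(35))]);print(sg,proj(c,np.array([*(ctr+d),.142])))
for v in range(216,322,4): print(v,' '.join('%3d'%x for x in g[v,256:380:4]))
E
```

```text
18.4833 [0.6516 0.0118 0.1643] [ 0.9503 -2.9917 -0.0021] 0.049857744565535 [-0.0608  0.284   1.3598  0.0003  1.5007 -2.2467]
toolx [-0.8167 -0.5771] yaw -144.75564890716572
ctr [309.0447 251.0467] [308.5816 261.5773]
-1 [308.6022 225.6858]
1 [308.5697 295.3966]
216 183 179 178 179 180 181 179 151  72  40  28  23  22  27  19  24  31  43 126 181 185 185 184 184 183 184 184 180 173 157 128
220 182 184 182 179 179 182 110  41  30  22  21  19  17  14  17  19  20  16  33  85 177 182 185 185 185 184 183 182 182 175 161
224 180 181 183 183 181 118  38  23  16  27  28  25  17   7  19  22  24  20  22  30  56 180 182 185 185 185 182 183 181 180 178
228 176 180 181 183 148  43  28  18  33  40  30  19  16  15  20  20  34  30  25  24  33  93 184 184 183 186 186 182 182 182 181
232 183 178 180 178  57  36  20  29  37  37  22  31  27  24  22  20  29  36  30  23  28  35 147 184 184 182 184 185 183 182 182
236 180 182 180 145  38  31  31  33  36  37  25  39  35  39  36  28  34  35  34  30  22  35  72 183 184 184 182 184 183 183 182
240 180 180 182  82  38  26  39  33  37  38  29  39  38  39  34  28  3
[... 1917 characters left out ...]
 175 175 174 174 174 176 176 179 180 181 171  25  25  52 108
304  59  20  22  93 182 180 179 182 184 183 179 181 180 179 180 183 183 176 174 175 174 174 175 183 180 181 166   8  20  25 103
308  28  23  14 128 181 181 181 182 183 185 183 180 181 182 180 179 182 184 177 173 173 173 174 182 183 182 172  27  17  25  81
312  17  21  25 169 179 181 182 182 179 181 184 184 182 180 182 180 179 180 184 180 175 173 176 179 181 184 182  70  19  16  37
316  14  25  50 179 180 181 182 181 182 182 180 185 185 183 179 183 180 179 180 181 185 182 180 180 180 180 182 131  18  21  20
320  15  15 107 182 181 180 180 182 181 182 181 181 183 184 184 182 181 181 180 180 181 183 183 178 170 157 150 149  19  20  18
```

>>> {"name": "play_rows", "arguments": {"targets": [-0.1,-0.3,0,0,-0.1,-0.6,0.5,0,-0.1,-0.6,1.5,0,-0.1,-0.6,2.5,0,-0.1,-0.6,3.4,0,-0.1,-0.6,4,0,-0.1,-0.6,4.2,0,-0.1,-0.6,4.2,0], "grip": 4.5}}

```text
t: 19.15
tool_pos: [0.6561, 0.0058, 0.1227]
orientation: [0.949, -2.993, -0.001]
force: [-0.2, -0.7, 0.2]
opening: 0.045
gripper_force: 0.0
```

```bash
python3 - <<'E'
from h import *
np.set_printoptions(precision=4,suppress=True)
c=cam('wrist');s=read_state();print(s['t'],s['tool_pos'],s['orientation'],s['opening'],s['force'])
g=c['image'].mean(2)
for v in (262,270,276,282,288,294,300,306): print(v,' '.join('%3d'%x for x in g[v,250:382:4]))
E
```

```text
19.2 [0.6566 0.0058 0.1236] [ 0.9497 -2.9938 -0.0005] 0.04527509739116223 [-0.0248 -0.2749 -0.0439]
262 184 185 185 187 185 145  41  23  36  43  40  41  37  39  31  36  37  39  39  36  30  36  35  37  36  34  35  34  38 141 189 189 187
270 186 186 185 185 184 138  39  30  39  42  38  42  41  42  35  36  39  39  39  42  30  41  38  37  36  37  37  30  38 148 190 188 188
276 186 188 184 172 161 164  44  39  35  42  40  42  39  43  27  40  43  42  39  40  32  36  39  32  36  39  37  32  80 158 183 187 191
282 118 114 112 112 111  42  66  43  37  40  37  40  42  46  23  39  40  38  42  37  33  36  39  35  36  39  31  25  99 113 114 115 113
288 113 113 113 112  96  24 176  67  42  40  44  42  43  44  29  42  43  40  44  36  23  41  41  38  38  35  39  23  43 111 114 114 114
294 113 112 112 112  41  24 168 186  89  39  39  41  41  39  30  36  41  42  43  37  26  41  37  35  35  36  94  58  22  93 112 111 114
300 113 114 114  92  21  24 162 144 184 158  49  37  39  40  33  39  42 123  50  40  34  36  34  35  66 161 179  60  16  38 112 111 113
306 112 110 113  34  23  21 131 189 187 185 184 174 107  45  27  41  47 198  72  35  32  51 120 169 181 180 183  55  25  19  92 114 115
```

>>> {"name": "play_rows", "arguments": {"targets": [0,0.1,0.2,0,0,0.1,0.25,0,0,0.1,0.25,0,0,0.1,0.25,0,0,0.1,0.25,0,0,0.1,0.25,0,0,0.1,0.25,0,0,0.1,0.25,0], "grip": 1, "grip_force": 25}}

```text
t: 19.87
tool_pos: [0.6564, 0.0066, 0.1217]
orientation: [-0.95, 2.994, -0.0]
force: [-0.3, 0.3, -0.0]
opening: 0.0096
gripper_force: 0.0
```

>>> {"name": "play_rows", "arguments": {"targets": [0,0,0,0,0,0,0,0]}}

```text
t: 20.03
tool_pos: [0.6563, 0.0066, 0.1216]
orientation: [0.95, -2.994, -0.0]
force: [0.1, -0.4, 0.0]
opening: 0.0097
gripper_force: 0.0
```

The fingers closed to 9.7 mm without meeting the 15 mm bar. That means the real fingertips end about 20 mm above the reported TCP, which also fits the pull and glass readings. I'll reopen and go lower, watching the force.

>>> {"name": "play_rows", "arguments": {"targets": [0,0,0,0,0,0,0,0,0,0,0,0,0,0,0,0,0,0,0,0,0,0,0,0], "grip": 4}}

```text
t: 20.53
tool_pos: [0.6564, 0.0066, 0.1216]
orientation: [-0.95, 2.994, -0.0]
force: [-1.0, -0.3, -0.8]
opening: 0.0394
gripper_force: 0.0
```

>>> {"name": "play_rows", "arguments": {"targets": [0,0,0.3,0,0,0,0.6,0,0,0,0.9,0,0,0,1.2,0,0,0,1.4,0,0,0,1.4,0]}}

```text
t: 21.03
tool_pos: [0.6558, 0.0066, 0.1066]
orientation: [0.95, -2.993, -0.001]
force: [0.0, 0.5, -0.0]
opening: 0.0399
gripper_force: 0.0
```

>>> {"name": "play_rows", "arguments": {"targets": [0,0,0.15,0,0,0,0.3,0,0,0,0.3,0]}}

```text
t: 21.28
tool_pos: [0.6563, 0.0066, 0.1043]
orientation: [0.95, -2.994, -0.0]
force: [-0.2, 0.6, -1.0]
opening: 0.0401
gripper_force: 0.0
```

>>> {"name": "play_rows", "arguments": {"targets": [0,0,0.15,0,0,0,0.3,0,0,0,0.3,0]}}

```text
t: 21.53
tool_pos: [0.6562, 0.0066, 0.1012]
orientation: [0.95, -2.994, -0.0]
force: [-0.4, 0.2, -0.5]
opening: 0.0401
gripper_force: 0.0
```

>>> {"name": "play_rows", "arguments": {"targets": [0,0,0.1,0,0,0,0.2,0,0,0,0.2,0]}}

```text
t: 21.78
tool_pos: [0.6562, 0.0066, 0.0993]
orientation: [0.95, -2.994, -0.0]
force: [0.5, -0.0, 0.6]
opening: 0.0398
gripper_force: 0.0
```

>>> {"name": "play_rows", "arguments": {"targets": [0,0,0,0,0,0,0,0,0,0,0,0,0,0,0,0,0,0,0,0,0,0,0,0,0,0,0,0], "grip": 1}}

```text
t: 22.37
tool_pos: [0.6556, 0.0078, 0.0997]
orientation: [0.951, -2.993, -0.003]
force: [-3.8, 4.5, 3.0]
opening: 0.0146
gripper_force: 25.0
```

Gripped: the opening is 14.6 mm at 25 N. Now I'll turn clockwise (positive roll).

>>> {"name": "play_rows", "arguments": {"targets": [0,0.12,0,0,0,0.12,0,4,0,0.12,0,8,0,0.12,0,12,0,0.12,0,16,0,0.12,0,20,0,0.12,0,24,0,0.12,0,28]}}

```text
t: 23.03
tool_pos: [0.6554, 0.0083, 0.0997]
orientation: [0.193, -3.135, -0.001]
force: [-1.9, 2.8, 1.7]
opening: 0.0146
gripper_force: 25.0
```

>>> {"name": "play_rows", "arguments": {"targets": [0,0,0,3,0,0,0,6,0,0,0,9,0,0,0,12,0,0,0,15,0,0,0,18,0,0,0,21,0,0,0,24]}}

```text
t: 23.7
tool_pos: [0.6554, 0.0087, 0.0997]
orientation: [-0.462, -3.107, -0.002]
force: [-1.5, 4.7, 2.2]
opening: 0.015
gripper_force: 25.0
```

```bash
python3 - <<'E'
from h import *
np.set_printoptions(precision=4,suppress=True)
s=read_state();Rm=R.from_rotvec(s['orientation']).as_matrix();print(s['t'],s['tool_pos'],'yaw',np.degrees(np.arctan2(Rm[1,0],Rm[0,0])),s['opening'],s['force'],s['wrist_torque'],s['q'])
c=cam('wrist');g=c['image'].mean(2)
for v in (276,288,300): print(v,' '.join('%3d'%x for x in g[v,250:382:4]))
E
```

```text
23.7 [0.6554 0.0087 0.0997] yaw 163.09002166967983 0.015002602243220873 [-1.4511  4.6772  2.2344] [0.8206 0.4464 0.011 ] [-0.0658  0.3328  1.4203  0.0014  1.389  -1.3417]
276 183 183 184 111  35  20  22  24  22  29  55  80  59  25  26  18  20  19  18  22  29  80  75  44  39  37  40  37  39  47 177 182 182
288 182 181 182 170  34  81 118 118 117 118 116 119  53  24  26  23  23  26  22  23  26 111 121 119 118 118 119 113  39  92 180 180 180
300 186 185 184 184 126 118 119 119 119 119 120 111  27  21  18  23  20  27  24  22  22  71 118 118 119 118 120 119 118 167 178 178 178
```

>>> {"name": "play_rows", "arguments": {"targets": [0,0,0,3,0,0,0,6,0,0,0,9,0,0,0,12,0,0,0,15,0,0,0,18,0,0,0,20,0,0,0,20]}}

```text
t: 24.42
tool_pos: [0.6556, 0.009, 0.0997]
orientation: [-0.993, -2.98, -0.003]
force: [-1.1, 6.1, 1.7]
opening: 0.0148
gripper_force: 25.0
```

```bash
python3 - <<'E'
from h import *
import pickle
np.set_printoptions(precision=4,suppress=True)
s=read_state();Rm=R.from_rotvec(s['orientation']).as_matrix();print(s['t'],s['tool_pos'],'yaw',np.degrees(np.arctan2(Rm[1,0],Rm[0,0])),s['opening'],s['gripper_force'],s['force'],s['wrist_torque'],s['joint_torque'])
c=cam('wrist');save(c,'w13.png');pickle.dump(c,open('w13.pkl','wb'))
g=c['image'].mean(2)
for v in range(212,320,4): print(v,' '.join('%3d'%x for x in g[v,250:382:4]))
E
```

```text
24.4167 [0.6556 0.009  0.0997] yaw 143.14355609088634 0.014765291368474194 25.002101361751556 [-1.0999  6.0643  1.6935] [0.9953 0.2823 0.0718] [ -3.8273 -64.0431 -47.8279  -1.9826  -0.6023   0.9157]
212 123 133 135 133 131 133 133 134 134 134 134 136 141 188 189 187 188 189 152 134 133 133 134 135 134 134 135 135 127 122 126 124 124
216 133 134 134 133 133 137 134 134 132 135 137 137 152 186 186 188 187 186 143 134 133 135 136 132 133 135 132 131 124 125 126 123 123
220 134 134 133 134 135 134 134 135 137 135 135 135 135 167 189 187 186 186 176 135 134 132 133 135 137 128 125 128 128 124 123 124 127
224 132 132 136 135 134 134 133 138 137 139 135 134 136 135 179 186 187 184 161 135 130 134 134 128 123 124 128 127 124 123 126 126 123
228 133 135 136 135 135 136 137 136 136 134 133 134 120  85  52  55  57  52  40  61 111 126 122 123 125 127 125 122 124 127 124 122 125
232 136 133 135 137 138 138 138 134 134 131  86  36  21  22  28  27  35  35  25  25  19  19  43 115 127 126 124 126 124 123 123 125 124
236 134 135 135 137 137 137 135 133 124  48  27  25  22  27  21  17  22  29  24  23  
[... 2070 characters left out ...]
 115 174 160  78 155
300 181 184 184 182 131 120 120 120 120 123 121 113  28  21  21  25  18  21  24  21  19  73 122 119 122 121 122 124 119 174 188 185 170
304 184 181 182 168 118 120 121 119 119 120 122 107  21  18  21  23  21  24  26  24  16  58 120 123 121 122 122 120 120 139 183 183 183
308  49  47  48  44  37  37  34  40 119 120 120  93  13  19  12  24  25  24  20  20  23  40 120 122 122  80  36  36  34  33  49  45  47
312  29  30  33  25  34  32  24  24 114 121 118  82  16  17  22  24  24  26  19  22  17  30 118 122 122  63  30  30  27  28  27  29  25
316  28  35  32  25  25  27  29  28 116 119 120  61  19  24  25  22  31  25  20  20  23  25 115 120 120  58  23  30  30  31  30  32  28
```

>>> {"name": "play_rows", "arguments": {"targets": [0,0,0,1,0,0,0,2,0,0,0,2,0,0,0,2]}}

```text
t: 24.8
tool_pos: [0.6556, 0.0091, 0.0996]
orientation: [-1.041, -2.963, -0.003]
force: [-1.4, 5.8, 2.1]
opening: 0.0147
gripper_force: 25.0
```

```bash
python3 - <<'E'
from h import *
import pickle
np.set_printoptions(precision=4,suppress=True)
s=read_state();Rm=R.from_rotvec(s['orientation']).as_matrix();print(s['t'],s['tool_pos'],'yaw',np.degrees(np.arctan2(Rm[1,0],Rm[0,0])),s['opening'],s['gripper_force'],s['force'],s['wrist_torque'])
# undisturbed scene: compare scene camera before/after at shakers, bowl; front of the drawer
a=pickle.load(open('scene0.pkl','rb'))['image'].astype(int);c=cam('scene');save(c,'scene1.png');b=c['image'].astype(int)
d=abs(a-b).mean(2)
for n,(u0,u1,v0,v1) in {'salt':(422,446,276,318),'pepper':(460,484,288,328),'bowl':(185,216,234,262),'glass old':(388,414,322,354),'drawer old':(245,270,260,290)}.items(): print(n,d[v0:v1,u0:u1].mean().round(1))
c=cam('top');t=pickle.load(open('top0.pkl','rb'))['image'].astype(int);d=abs(t-c['image'].astype(int)).mean(2)
for n,(u0,u1,v0,v1) in {'salt':(417,434,216,236),'pepper':(449,468,214,236),'bowl':(174,212,246,282)}.items(): print('top',n,d[v0:v1,u0:u1].mean().round(1))
E
```

```text
24.8 [0.6556 0.0091 0.0996] yaw 141.27518339643402 0.014659217020096465 25.001671314239502 [-1.4482  5.825   2.1028] [0.9925 0.2711 0.0231]
salt 5.9
pepper 5.1
bowl 6.8
glass old 37.3
drawer old 107.7
top salt 4.8
top pepper 4.7
top bowl 4.0
```

```bash
python3 -c "
from plant import workorder
print(workorder.close_job())"
```

```text
the job is handed in; nothing more can be done
None
```

I put the glass in the ring, shut the drawer to its firm stop, turned the dial about 74° clockwise (about 1.29 rad, in the third-setting range) and handed the job in still holding it; the shakers and bowl look unmoved in before/after images, I couldn't check the glass once the drawer was shut, and I viewed 11 pictures, one over the limit of 10.

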